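# Shut and latch the instrument case

### The arm

A 7-joint arm with a two-finger parallel gripper is mounted at the origin on the work surface. World frame = base frame: x ahead of the robot, y to its left, z up, the work surface at z = 0. Lengths are in m, angles in rad, forces in N, time in s.
With the tool pointing down it reaches from about 0.425 to 0.875 m from the base axis. Payload 8.4 kg.
Tool frame: the origin (TCP) lies midway between the tips of the shut fingers; the grasp point (between the pads) lies 19 mm behind it (robot.grasp_offset is the distance from the TCP to the grasp point, in m); z points along the fingers, y is the direction in which the jaws open and shut (so a half turn about z gives the same grasp; the last joint's range is limited). The gripper opens to 85 mm and grips with 20 to 120 N. Pads are 22 mm wide; open, the fingers measure 114 mm over their backs; the gripper's body (76 mm by 85 mm) begins 54 mm behind the grasp point. The pads swing forward as they close: fully open they stand 13 mm farther back than shut.
Start: joints at [1.079, 0.333, 0.04, 1.465, -0.013, 1.343, -0.059], TCP at [0.249, -0.6, 0.231] pointing down, gripper open.
Joint ranges: [-2.58, 2.58], [-0.38, 2.09], [-1.3, 1.39], [0.25, 2.4], [-1.5, 4.64], [0.08, 2.09], [-2.65, 2.65]. Speed limits (rad/s): [2.22, 2.22, 2.79, 2.79, 3.14, 3.14, 3.14].

### API

Orientations are given as a 3x3 rotation matrix whose columns are the frame's x, y, z axes.
In Python, from bench import robot gives the robot as it stands.
- The arm moves only by the tool drive_tool, never from a script. Its argument "rows" is a list of rows, each an object of numbers: "x", "y", "z": the shift along the world's x, y, z in mm; "twist": the turn about the world's z in rad. In form: [{"x": .., "y": .., "z": .., "twist": ..}, ...]. A call has 1 to 20 rows; each row is the pose to reach, as a shift and turn from the pose commanded when the call began; what a row does not reach only later rows make up. A row lasts 1/12 s, in which the tool goes at most 41.7 mm and 7.16 degrees, less where a joint would pass 70% of its speed; a pose out of reach is approached as far as the arm can. A call with a gripper value outside its range is refused whole. "hand" is the closure, from 0 (fully open) to 1 (shut), set as the call begins (left out, the last holds). The fingers move at their own pace and stop on an object; "squeeze" is the grip in N (left out, the last holds). Time passes only in rows, so rows that repeat a pose let the fingers close. It gives the time, the measured TCP pose, the force and the opening at its end, in the units of the state.
- robot.observe(): the state, without advancing time (a new reading comes with each control period).
- robot.camera(name): name is "scene" or "top"; returns (picture, depth): 420x560x3 uint8, red, green, blue; 420x560 float32, m along the optical axis (not along the pixel's ray), 0 where there is no reading.
- robot.camera_info(name): a dict with "mtx" (3x3 intrinsics, pixels), "D" ([k1, k2, p1, p2, k3] as OpenCV has them; the pictures are not rectified), "camera_from_world" (4x4, takes a point from world to camera coordinates). Camera axes: x right, y up, looking along -z (the intrinsics and any distortion apply to the point x, -y, -z); pixel columns grow to the right and rows downward; lengths in m; the calibration is good to about 2 mm. A picture is of the moment at which its call begins. camera_info takes no time and is no camera call.
- robot.hand_in(): hands the job in, once; it reports no verdict.
Trained networks look in the newest picture that a camera, given by its name, has taken for a name from the list of things; names that differ only in an ending like _2 or _b are one class to them, and where a whole thing is asked for, a point or a joint stands for the part that bears it (a point fixed in the world has none). Each returns a list of dicts, best first, with "confidence" (0 to 1); they miss things now and then, are a little off and sometimes report something else, mostly with a low value. They report only what shows in the picture. A call takes as long as a camera call.
- robot.recognise(name, camera): "at" ([x, y, z] in m, in the coordinates of the camera as it stood for that picture, good to about 4 mm: the middle of the surface that is visible of it).
The state is a dict: "clock": time; "qpos": joint angles; "qd": joint speeds; "effort": joint torques, N m; "tcp_pos": TCP position; "tool_rot": TCP orientation; "wrist_force": force on the tool from outside, world axes, zero at the start; "moment": the same for the moment, N m; "gripper_width": opening from 0.0 (shut) to 1.0 (fully open).
Only numpy, scipy, OpenCV 4.12 (cv2) and the standard library are available. Lean on these libraries where they do the work, as an engineer would, in place of code of your own. Each camera call takes 0.05 s, during which the arm holds its last target.

### The job

Pack up after the dental check: push the raised lid of the steel instrument case down until it is shut, and only then push each of the two catch levers on its front down past the dead point so that it snaps flat against the wall and locks. Push with the fingertips only: do not grip or lift anything, do not shove the case about, and leave the other things on the table where they are.

Things in the scene. Friction and masses are not known exactly. Their poses are not given: they have to be found in the camera images.
- case: Steel instrument case, loose, about 3 kg, 150 mm deep (its x) by 260 mm wide (its y), walls 80 mm high. Origin: centre of its underside; x points from the front wall (catches, robot side) to the rear hinge, y to its left, z up. With the lid shut its flat top stands at 96 mm; a wire handle across the middle of the lid rises to 114 mm.
- lid_hinge (a point): Middle of the lid's hinge line, fixed on the case at its rear rim (case frame x 79, y 0, z 80 mm). The hinge runs along the case's y.
- lid_press (a point): Point on the lid's top face, on its centre line, 135 mm from the hinge and 23 mm from the front edge, clear of the handle: a place to push the lid shut. Moves with the lid; in the lid's own frame it is 16 mm above the plane through the hinge line. Its z axis is the outward normal of the lid's face, its x axis points from the front edge to the hinge.
- lid (a joint): Lid angle in rad: 0 shut, grows as the lid is raised (hinge stop 1.5). The hinge is stiff: the lid stays where it is left and takes about 1 to 3 N at lid_press to push down. The lid is 158 mm deep, 268 mm wide.
- catch_left (a joint): Angle in rad of the left over-centre catch, a flat steel lever 30 mm wide, 62 mm long, hinged on the case's front wall. 0 = locked, hanging flat along the wall; 1.57 = straight out; 2.3 = open stop, 42 degrees above level. A spring drives it away from its dead point at 1.2: up to the stop above that, down into lock below. Pressing it down takes 7 N at first, falling to nothing at the dead point.
- catch_left_pivot (a point): Hinge axis of the left catch lever, fixed on the case (case frame x -88, y 80, z 66 mm); the axis runs along the case's y.
- catch_left_press (a point): Point on the left lever's outer face (the upper face when it is open), on its centre line 45 mm from its pivot; moves with the lever. Pushing straight down with the fingertips 32 mm in front of the pivot (45 mm out from the wall) carries it past the dead point.
- catch_right (a joint): Angle in rad of the right over-centre catch, a flat steel lever 30 mm wide, 62 mm long, hinged on the case's front wall. 0 = locked, hanging flat along the wall; 1.57 = straight out; 2.3 = open stop, 42 degrees above level. A spring drives it away from its dead point at 1.2: up to the stop above that, down into lock below. Pressing it down takes 7 N at first, falling to nothing at the dead point.
- catch_right_pivot (a point): Hinge axis of the right catch lever, fixed on the case (case frame x -88, y -80, z 66 mm); the axis runs along the case's y.
- catch_right_press (a point): Point on the right lever's outer face (the upper face when it is open), on its centre line 45 mm from its pivot; moves with the lever. Pushing straight down with the fingertips 32 mm in front of the pivot (45 mm out from the wall) carries it past the dead point.
- rinse_bottle: Bystander: loose clear plastic bottle with a screw cap, 52 mm across, 135 mm high. Origin: centre of its underside.
- jar: Bystander: loose glass jar with a lid, 56 mm across, 75 mm high. Origin: centre of its underside.
- cup: Bystander: loose paper cup, 66 mm across, 85 mm high. Origin: centre of its underside.
- carton: Bystander: loose small white carton, 55 x 85 x 40 mm high. Origin: centre of its underside.
- phone: Bystander: loose black phone lying flat, 150 x 72 x 9 mm. Origin: centre of its underside.
- marker: Bystander: loose marker pen, 145 mm long, lying along its own x. Origin: on its underside near mid-length.
- mirror: Bystander: loose steel mouth mirror, 170 mm long, lying along its own x. Origin: on its underside near mid-length.

How it is judged:
By the outcome, as a careful person would: the job done as asked, in the order asked, and still so for the second after the job is handed in, with the robot touching nothing.
It also fails if it takes over 51 s, if anything falls off the work surface, if the arm or the gripper's body presses on something with over 40 N, if the wrist force passes 120 N, or if a joint passes its speed limit or range.

## Working session

There is one attempt and no reset: what is moved stays moved. The work goes in short steps, Python scripts to look and compute and a tool call to move; the robot and the scene stay as the last step left them, time stands still between calls to the robot, and variables do not carry over. Pictures are saved under pics/ and viewed, and the job is handed in when it is done.

Besides the shell and the picture viewer there is one more tool, called after ">>>" in YAML: its name, and indented under it one key for each argument. drive_tool: Moves the arm, as the interface text tells. Its arguments: {"type":"object","properties":{"rows":{"type":"array"},"hand":{"type":"number"},"squeeze":{"type":"number"}},"required":["rows"]}

```bash
mkdir -p pics; ls
cat > h.py <<'E'
import numpy as np, cv2
from bench import robot
def snap(name, fn):
    p,d=robot.camera(name); cv2.imwrite('pics/'+fn,p[:,:,::-1]); np.save('pics/'+fn[:-4]+'.npy',d); return p,d
def c2w(name,pt):
    T=np.linalg.inv(np.array(robot.camera_info(name)["camera_from_world"])); return (T@np.r_[pt,1])[:3]
def px2w(name,uv,d):
    i=robot.camera_info(name); K=np.array(i["mtx"]);D=np.array(i["D"])
    n=cv2.undistortPoints(np.array(uv,float).reshape(-1,1,2),K,D)[:,0]
    dd=np.array([d[int(round(v)),int(round(u))] for u,v in np.array(uv).reshape(-1,2)])
    P=np.c_[n[:,0]*dd,-n[:,1]*dd,-dd]
    T=np.linalg.inv(np.array(i["camera_from_world"])); return P@T[:3,:3].T+T[:3,3]
E
python3 - <<'E'
from h import *
np.set_printoptions(precision=4,suppress=True)
for c in ("scene","top"):
    snap(c,c+'1.png')
    for n in ["case","lid_press","catch_left_pivot","catch_right_pivot","catch_left_press","catch_right_press","lid_hinge"]:
        for r in robot.recognise(n,c)[:2]: print(c,n,round(r["confidence"],2),c2w(c,r["at"]))
s=robot.observe();print(s)
E
```

```text
pics
scene case 0.79 [0.625  0.0325 0.1179]
scene lid_press 0.77 [0.6496 0.0535 0.1535]
scene catch_left_pivot 0.67 [0.6226 0.0351 0.1147]
scene catch_right_pivot 0.92 [0.6244 0.0334 0.1132]
scene catch_right_pivot 0.52 [0.6483 0.047  0.1532]
scene catch_left_press 0.78 [0.549  0.1924 0.0877]
scene catch_left_press 0.29 [0.4219 0.1558 0.0061]
scene catch_right_press 0.59 [0.5012 0.0357 0.09  ]
scene lid_hinge 0.93 [0.6252 0.0343 0.117 ]
scene lid_hinge 0.74 [0.6486 0.0464 0.155 ]
top case 0.58 [0.6241 0.0916 0.1205]
top lid_press 0.84 [0.6436 0.0858 0.1614]
top lid_press 0.75 [0.5987 0.3244 0.0778]
top catch_left_pivot 0.58 [0.6212 0.0918 0.1206]
top catch_right_pivot 0.7 [0.6207 0.0887 0.1231]
top catch_left_press 0.83 [0.5458 0.2007 0.0906]
top catch_right_press 0.77 [0.5073 0.0406 0.0894]
top catch_right_press 0.23 [0.6449 0.0816 0.1646]
top lid_hinge 0.72 [0.6148 0.0902 0.1167]
{'clock': 0.8, 'qpos': array([ 1.0788,  0.3332,  0.0399,  1.4654, -0.0134,  1.3433, -0.0585]), 'qd': array([ 0.001 , -0.0014,  0.0022, -0.0012, -0.0002,  0.0001,  0.0006]), 'effort': array([  0.0002, -65.8236,   1.3633, -40.5802,   0.0165,   0.0027,
        -0.    ]), 'tcp_pos': array([ 0.2488, -0.6005,  0.2313]), 'tool_rot': array([[ 0.9239,  0.3827,  0.    ],
       [ 0.3827, -0.9239,  0.    ],
       [ 0.    , -0.    , -1.    ]]), 'wrist_force': array([-0.3445,  0.5818,  0.0322]), 'moment': array([ 0.0438, -0.0608, -0.0202]), 'gripper_width': 0.9989366389074026}
```

View pics/scene1.png

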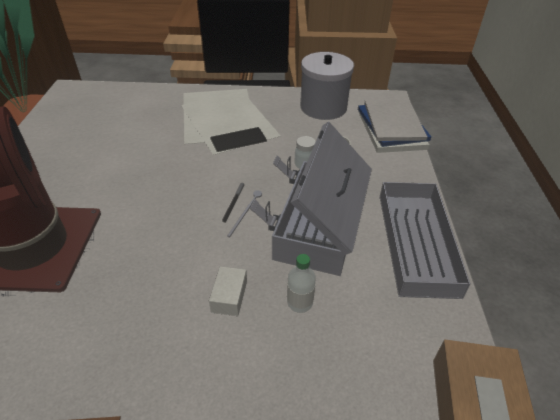

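View pics/top1.png

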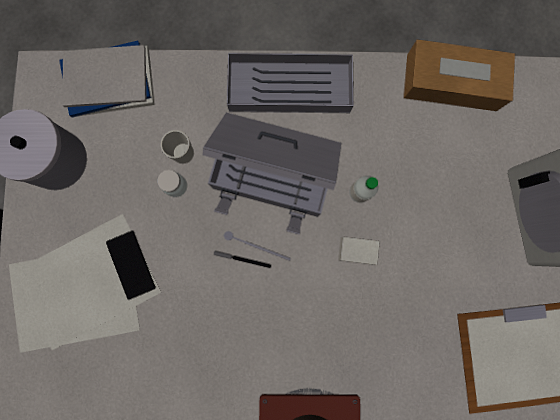

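The scene view shows the case yawed, with its lid raised about halfway, the catches near (272,215) and (292,170), and the rinse bottle at (301,288). In the top view the catches are at (224,203) and (296,220). I'll fit the case pose from the depth.

Run:
```python
from h import *
np.set_printoptions(precision=4,suppress=True)
im=cv2.imread('pics/top1.png')[95:275,140:400]; cv2.imwrite('pics/top1z.png',cv2.resize(im,None,fx=3,fy=3,interpolation=cv2.INTER_CUBIC))
d=np.load('pics/top1.npy')
vv,uu=np.mgrid[95:275,140:400]; uv=np.c_[uu.ravel(),vv.ravel()]
P=px2w('top',uv,d); np.save('pics/P.npy',np.c_[uv,P])
# lever clusters
for box in [((212,190),(240,216)),((284,206),(310,236))]:
    m=(uv[:,0]>=box[0][0])&(uv[:,0]<=box[1][0])&(uv[:,1]>=box[0][1])&(uv[:,1]<=box[1][1])&(P[:,2]>.05)
    Z=P[m]; print(len(Z),Z.min(0),Z.max(0))
# lid plane ransac: points z>0.1
m=(P[:,2]>.1)&(uv[:,0]>200)&(uv[:,0]<345)&(uv[:,1]<190)
L=P[m]
rng=np.random.default_rng(0);best=None
for _ in range(500):
    a,b,c=L[rng.choice(len(L),3,False)];n=np.cross(b-a,c-a);n/=np.linalg.norm(n)+1e-12
    k=abs((L-a)@n)<.004
    if best is None or k.sum()>best.sum():best=k
Q=L[best];c=Q.mean(0);n=np.linalg.svd(Q-c,full_matrices=False)[2][2];n*=np.sign(n[2])
print(len(L),len(Q),c,n,"tilt",np.arccos(n[2]),"yaw",np.arctan2(-n[1],-n[0]))
r=cv2.minAreaRect
u=np.cross(n,[0,0,1]);u/=np.linalg.norm(u);w=np.cross(n,u)
rr=cv2.minAreaRect(np.c_[(Q-c)@u,(Q-c)@w].astype(np.float32));print(rr)
for q in cv2.boxPoints(rr): print(c+q[0]*u+q[1]*w)
for n_ in ["rinse_bottle","jar","cup","carton","phone","marker","mirror"]:
    for r_ in robot.recognise(n_,'top')[:1]: print(n_,round(r_["confidence"],2),c2w('top',r_["at"]))
```

```text
340 [0.4275 0.0803 0.0501] [0.5796 0.2129 0.9875]
354 [0.4275 0.0035 0.0511] [0.5445 0.0803 0.9875]
5828 4883 [0.6502 0.0841 0.1582] [ 0.6696 -0.1735  0.7222] tilt 0.7638359543240524 yaw 2.888016601773137
((7.125735282897949e-05, 0.007900148630142212), (0.15431824326515198, 0.26643460988998413), 89.78706359863281)
[0.6356 0.2257 0.2057]
[ 0.5681 -0.032   0.2064]
[ 0.6758 -0.0605  0.0997]
[0.7434 0.1972 0.099 ]
rinse_bottle 0.9 [ 0.5835 -0.1124  0.0893]
jar 0.76 [0.5965 0.324  0.0751]
cup 0.85 [0.6892 0.3133 0.0498]
carton 0.7 [ 0.4418 -0.1064  0.0445]
phone 0.98 [0.4076 0.4221 0.01  ]
marker 0.72 [0.4241 0.1601 0.0106]
mirror 0.75 [0.4575 0.1383 0.0028]
```

View pics/top1z.png

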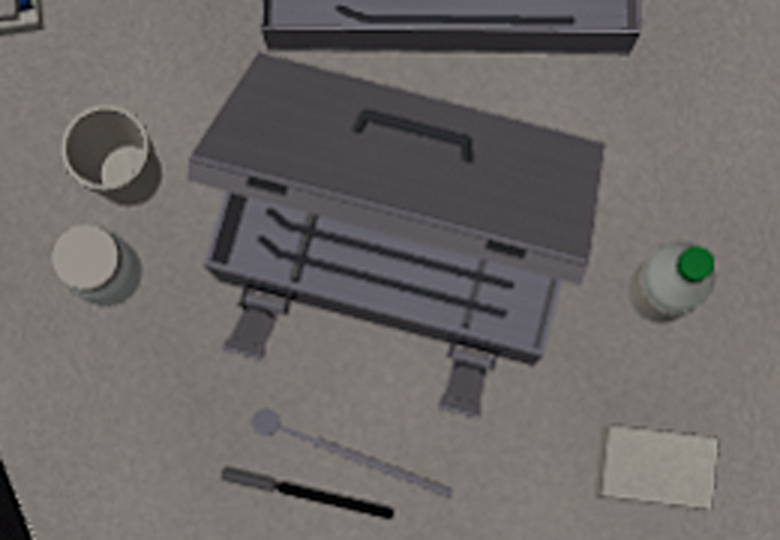

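Run:
```python
from h import *
np.set_printoptions(precision=1,suppress=True,linewidth=150)
A=np.load('pics/P.npy');P=A[:,2:]
yaw=-.2535;x=np.array([np.cos(yaw),np.sin(yaw),0]);y=np.array([-x[1],x[0],0]);o=np.array([.6237,.0909,0])
C=np.c_[(P-o)@x,(P-o)@y,P[:,2]]*1000
np.save('pics/C.npy',C)
print("table z",np.median(C[(abs(C[:,2])<10),2]))
for s in (1,-1):
    m=(abs(C[:,1]-80*s)<35)&(C[:,0]<-85)&(C[:,0]>-160)&(C[:,2]>45)&(C[:,2]<130)
    L=C[m]
    for a in range(-150,-84,5):
        k=L[(L[:,0]>=a)&(L[:,0]<a+5)]
        if len(k): print(s,a,len(k),"y",k[:,1].min(),k[:,1].max(),"z",np.percentile(k[:,2],[10,50,90]))
# walls front: points z 70-86
m=(C[:,2]>70)&(C[:,2]<90)&(abs(C[:,1])<45)&(C[:,0]<-50)&(C[:,0]>-110)
print("front rim",np.percentile(C[m][:,0],[1,50,99]),np.median(C[m][:,2]))
m=(C[:,2]>65)&(C[:,2]<86)&(C[:,0]>-72)&(C[:,0]<-40)&(abs(C[:,1])<150)
print("y ext",np.percentile(C[m][:,1],[.5,99.5]))
# lid extents
m=(C[:,2]>95)&(abs(C[:,1])<140)
print("lid y",np.percentile(C[m&(C[:,0]>-40)][:,1],[.3,99.7]), "zmax",np.percentile(C[m][:,2],99.5))
for yy in range(-120,121,40):
    k=m&(abs(C[:,1]-yy)<4); q=C[k]; i=q[:,2].argmax(); j=q[:,0].argmax(); print(yy,"top",q[i],"rear",q[j])
```

```text
table z -0.0064955624418661095
1 -130 3 y 67.41692544966199 82.37728504535754 z [104.4 104.8 108.3]
1 -125 32 y 64.9469097831786 93.93628807153797 z [105.1 107.6 109.7]
1 -120 30 y 64.81271312582972 93.27219291784243 z [101.2 104.  107.2]
1 -115 24 y 67.39080819551316 92.0282601896873 z [95.1 97.1 99.9]
1 -110 24 y 66.7376378451109 91.5339575217618 z [90.5 92.8 95.2]
1 -105 25 y 66.71768768683158 91.45118369072162 z [87.4 89.2 90.5]
1 -100 25 y 66.44262232750125 91.98123608829286 z [82.1 84.2 87. ]
1 -95 40 y 67.75713162452692 91.12306330467244 z [ 78.8  81.9 117.2]
1 -90 11 y 67.08850806136537 89.54300602974145 z [73.4 77.1 85.2]
-1 -130 7 y -87.47997045161354 -65.34178549415086 z [107.2 108.  108.6]
-1 -125 30 y -93.10273141460557 -66.31999360838645 z [105.7 107.3 109.1]
-1 -120 27 y -92.6594633497947 -65.79416944867263 z [101.2 103.9 105.6]
-1 -115 24 y -91.3287316795222 -67.3488263628408 z [95.3 97.  98.2]
-1 -110 24 y -90.31501537913262 -67.81150489973157 z [90.5 92.6 94.6]
-1 -105 24 y -91.15488073443743 -68.28300463217778 z [85.8 88.5 90.3]
-1 -100 21 y -90.58906155407645 -67.74656291530044 z [81.3 83.2 85.9]
-1 -95 39 y -91.29930230988128 -68.22452945165817 z [ 76.7  80.3 117.2]
-1 -90 7 y -86.4461565681205 -67.70918121517352 z [73.7 75.6 76.2]
front rim [-66.6 -64.7 -62.1] 78.98231942805279
y ext [-127.8  129.4]
lid y [-132.  132.] zmax 987.5375679408281
-120 top [ -18.  -116.2  201.7] rear [  93.  -122.2   95.4]
-80 top [-22.8 -83.5 202.1] rear [ 91.8 -83.5  95.8]
-40 top [-15.3 -43.7 201.8] rear [ 90.9 -37.9  96.7]
0 top [-16.   -3.9 202.6] rear [93.6 -2.9 95.7]
40 top [-14.9  38.5 201.5] rear [94.5 38.8 95. ]
80 top [-23.5  76.1 203.4] rear [92.2 82.  95.5]
120 top [-19.4 118.3 199.7] rear [ 94.4 117.3  96.5]
```

>>> drive_tool:
  hand: 1
  rows:
    - {"x":5,"y":10,"z":5,"twist":-0.03}
    - {"x":15,"y":30,"z":15,"twist":-0.08}
    - {"x":30,"y":56,"z":30,"twist":-0.13}
    - {"x":45,"y":84,"z":40,"twist":-0.18}
    - {"x":60,"y":112,"z":40,"twist":-0.23}
    - {"x":75,"y":140,"z":40,"twist":-0.28}
    - {"x":90,"y":168,"z":40,"twist":-0.33}
    - {"x":105,"y":196,"z":40,"twist":-0.38}
    - {"x":120,"y":224,"z":40,"twist":-0.43}
    - {"x":135,"y":252,"z":40,"twist":-0.48}
    - {"x":150,"y":280,"z":40,"twist":-0.53}
    - {"x":165,"y":308,"z":40,"twist":-0.58}
    - {"x":180,"y":336,"z":40,"twist":-0.62}
    - {"x":195,"y":364,"z":40,"twist":-0.646}
    - {"x":210,"y":392,"z":40,"twist":-0.646}
    - {"x":225,"y":420,"z":40,"twist":-0.646}
    - {"x":240,"y":448,"z":40,"twist":-0.646}
    - {"x":252,"y":470,"z":40,"twist":-0.646}
    - {"x":258,"y":482,"z":40,"twist":-0.646}
    - {"x":260,"y":486,"z":40,"twist":-0.646}

```text
clock: 2.82
tcp_pos: [0.5097, -0.1115, 0.2714]
tool_rot: [[0.969, -0.247, 0.001], [-0.247, -0.969, 0.001], [0.0, -0.001, -1.0]]
wrist_force: [-0.6, -0.4, 0.0]
gripper_width: 0.0
```

>>> drive_tool:
  rows:
    - {"x":8,"y":15,"z":0}
    - {"x":22,"y":41,"z":0}
    - {"x":37,"y":69,"z":0}
    - {"x":52,"y":97,"z":0}
    - {"x":67,"y":125,"z":0}
    - {"x":82,"y":153,"z":0}
    - {"x":95,"y":177,"z":-5}
    - {"x":104,"y":194,"z":-15}
    - {"x":108,"y":202,"z":-30}
    - {"x":109,"y":204,"z":-45}
    - {"x":109,"y":204,"z":-55}
    - {"x":109,"y":204,"z":-60}
    - {"x":109,"y":204,"z":-60}

```text
$.rows[0]: bad value
```

>>> drive_tool:
  rows:
    - {"x":8,"y":15,"z":0,"twist":0}
    - {"x":22,"y":41,"z":0,"twist":0}
    - {"x":37,"y":69,"z":0,"twist":0}
    - {"x":52,"y":97,"z":0,"twist":0}
    - {"x":67,"y":125,"z":0,"twist":0}
    - {"x":82,"y":153,"z":0,"twist":0}
    - {"x":95,"y":177,"z":-5,"twist":0}
    - {"x":104,"y":194,"z":-15,"twist":0}
    - {"x":108,"y":202,"z":-30,"twist":0}
    - {"x":109,"y":204,"z":-45,"twist":0}
    - {"x":109,"y":204,"z":-55,"twist":0}
    - {"x":109,"y":204,"z":-60,"twist":0}
    - {"x":109,"y":204,"z":-60,"twist":0}

```text
clock: 3.9
tcp_pos: [0.617, 0.0876, 0.2098]
tool_rot: [[0.968, -0.252, -0.002], [-0.252, -0.968, -0.001], [-0.002, 0.002, -1.0]]
wrist_force: [0.1, -0.6, 0.2]
gripper_width: -0.001
```

Run:
```python
from h import *
snap('scene','s2.png')
im=cv2.imread('pics/s2.png')[90:290,180:420]; cv2.imwrite('pics/s2z.png',cv2.resize(im,None,fx=3,fy=3))
```

```text
(no output)
```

View pics/s2z.png

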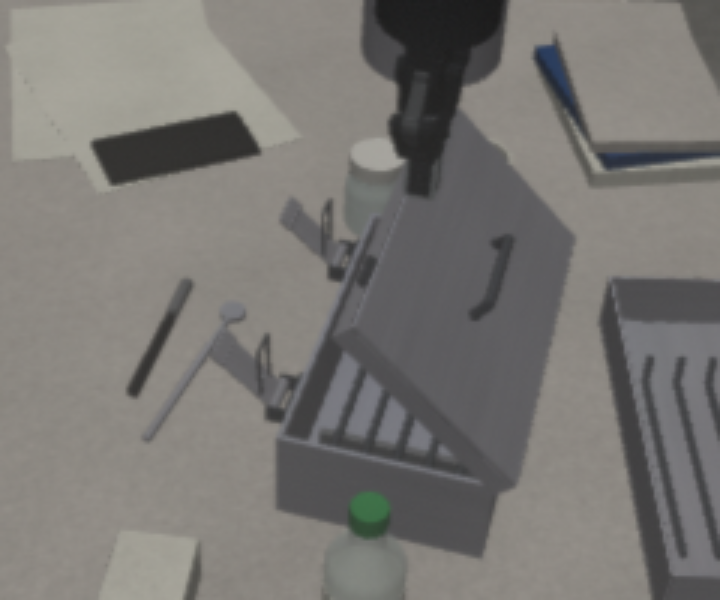

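>>> drive_tool:
  rows:
    - {"x":0,"y":0,"z":-5,"twist":0}
    - {"x":0,"y":0,"z":-10,"twist":0}
    - {"x":0,"y":0,"z":-14,"twist":0}
    - {"x":-4,"y":1,"z":-19,"twist":0}
    - {"x":-8,"y":2,"z":-24,"twist":0}
    - {"x":-12,"y":3,"z":-29,"twist":0}
    - {"x":-16,"y":4,"z":-34,"twist":0}
    - {"x":-20,"y":5,"z":-40,"twist":0}
    - {"x":-24,"y":6,"z":-46,"twist":0}
    - {"x":-27,"y":7,"z":-52,"twist":0}
    - {"x":-30,"y":8,"z":-58,"twist":0}
    - {"x":-34,"y":9,"z":-65,"twist":0}
    - {"x":-37,"y":9.5,"z":-71,"twist":0}
    - {"x":-39,"y":10,"z":-77,"twist":0}
    - {"x":-41,"y":10.5,"z":-84,"twist":0}
    - {"x":-43,"y":11,"z":-91,"twist":0}
    - {"x":-44,"y":11,"z":-97,"twist":0}
    - {"x":-45,"y":11.5,"z":-102,"twist":0}
    - {"x":-46,"y":12,"z":-107,"twist":0}
    - {"x":-46,"y":12,"z":-111,"twist":0}

```text
clock: 5.62
tcp_pos: [0.5715, 0.1015, 0.0997]
tool_rot: [[0.968, -0.251, -0.0], [-0.251, -0.968, -0.0], [-0.0, 0.0, -1.0]]
wrist_force: [-1.4, -0.8, 0.9]
gripper_width: -0.005
```

>>> drive_tool:
  rows:
    - {"x":0,"y":0,"z":-1,"twist":0}
    - {"x":0,"y":0,"z":-2,"twist":0}
    - {"x":0,"y":0,"z":-3,"twist":0}
    - {"x":0,"y":0,"z":-4,"twist":0}
    - {"x":0,"y":0,"z":-4,"twist":0}
    - {"x":0,"y":0,"z":-4,"twist":0}

```text
clock: 6.12
tcp_pos: [0.5719, 0.1015, 0.0964]
tool_rot: [[0.968, -0.251, 0.0], [-0.251, -0.968, 0.0], [0.0, -0.0, -1.0]]
wrist_force: [0.0, -0.3, -0.4]
gripper_width: -0.002
```

>>> drive_tool:
  rows:
    - {"x":0,"y":0,"z":-1,"twist":0}
    - {"x":0,"y":0,"z":-2,"twist":0}
    - {"x":0,"y":0,"z":-2,"twist":0}

```text
clock: 6.37
tcp_pos: [0.572, 0.1016, 0.096]
tool_rot: [[0.968, -0.251, 0.001], [-0.251, -0.968, -0.0], [0.001, 0.0, -1.0]]
wrist_force: [-7.4, -2.0, 15.9]
gripper_width: 0.0
```

Run:
```python
from h import *
snap('scene','s3.png');print(robot.observe()['wrist_force'])
im=cv2.imread('pics/s3.png')[90:290,180:420]; cv2.imwrite('pics/s3z.png',cv2.resize(im,None,fx=3,fy=3))
```

```text
[-6.92970069 -1.73765338 15.89463435]
```

View pics/s3z.png

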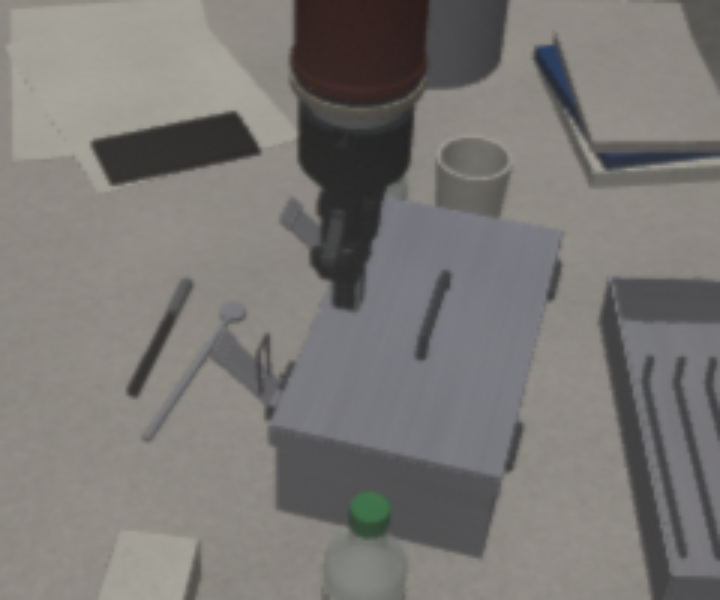

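>>> drive_tool:
  rows:
    - {"x":0,"y":0,"z":8,"twist":0}
    - {"x":0,"y":0,"z":25,"twist":0}
    - {"x":0,"y":0,"z":45,"twist":0}
    - {"x":-5,"y":12,"z":58,"twist":0}
    - {"x":-15,"y":35,"z":60,"twist":0}
    - {"x":-26,"y":60,"z":60,"twist":0}
    - {"x":-36,"y":82,"z":60,"twist":0}
    - {"x":-42,"y":96,"z":60,"twist":0}
    - {"x":-42,"y":96,"z":55,"twist":0}
    - {"x":-42,"y":96,"z":50,"twist":0}
    - {"x":-42,"y":96,"z":50,"twist":0}

```text
clock: 7.33
tcp_pos: [0.5293, 0.1968, 0.1431]
tool_rot: [[0.968, -0.251, -0.001], [-0.251, -0.968, -0.001], [-0.001, 0.001, -1.0]]
wrist_force: [-0.2, 0.2, 0.2]
gripper_width: 0.001
```

Run:
```python
from h import *
np.set_printoptions(precision=4,suppress=True)
for c in('scene','top'):
    snap(c,c+'4.png')
    for n in("catch_left_press","catch_right_press"):
        for r in robot.recognise(n,c)[:1]: print(c,n,round(r["confidence"],2),c2w(c,r["at"]))
print(robot.observe()['wrist_force'],robot.observe()['tcp_pos'])
a=cv2.resize(cv2.imread('pics/scene4.png')[90:290,180:370],None,fx=2.1,fy=2.1)
b=cv2.resize(cv2.imread('pics/top4.png')[95:275,140:340],None,fx=2,fy=2.334)
h=min(len(a),len(b)); cv2.imwrite('pics/4z.png',np.hstack([a[:h],b[:h]]))
d=np.load('pics/top4.npy');vv,uu=np.mgrid[95:275,140:400];P=px2w('top',np.c_[uu.ravel(),vv.ravel()],d)
yaw=-.2535;x=np.array([np.cos(yaw),np.sin(yaw),0]);y=np.array([-x[1],x[0],0]);o=np.array([.6261,.0903,0])
C=np.c_[(P-o)@x,(P-o)@y,P[:,2]]*1000
m=(abs(C[:,2]-96)<5)&(abs(C[:,0])<100)&(abs(C[:,1])<150)
print("lid z",np.median(C[m][:,2]),cv2.minAreaRect(C[m][:,:2].astype(np.float32)))
n=np.linalg.svd(C[m]-C[m].mean(0),full_matrices=False)[2][2];print(n)
m=(abs(C[:,1]+80)<13)&(C[:,0]<-100)&(C[:,0]>-160)&(C[:,2]>45)
print("R lever tip",C[m].min(0),C[m].max(0))
```

```text
scene catch_left_press 0.71 [0.5474 0.1914 0.0898]
scene catch_right_press 0.5 [0.5    0.0384 0.0967]
top catch_right_press 0.67 [0.5112 0.0404 0.0909]
[-0.1694  0.2725 -0.002 ] [0.5301 0.197  0.1444]
lid z 95.66859224252144 ((3.0985107421875, 0.486419677734375), (267.8927917480469, 162.14102172851562), 89.07151794433594)
[ 0.001  -0.0005  1.    ]
R lever tip [-128.5135  -92.5832   81.4859] [-100.2592  -67.3772  111.145 ]
```

View pics/4z.png

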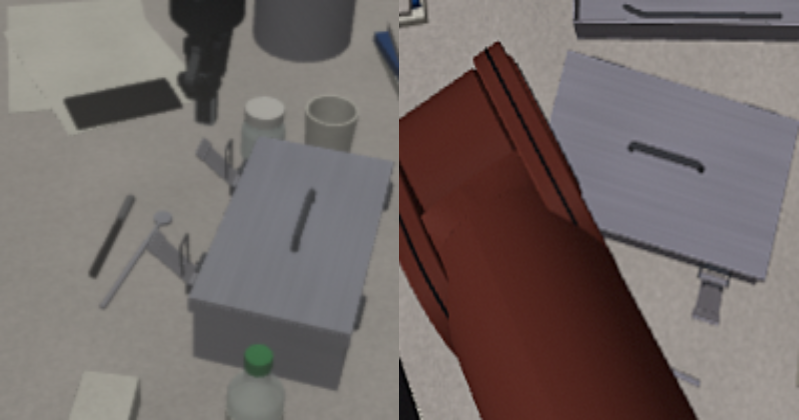

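>>> drive_tool:
  rows:
    - {"x":1,"y":0,"z":-8,"twist":0}
    - {"x":1,"y":0,"z":-18,"twist":0}
    - {"x":1,"y":0,"z":-28,"twist":0}
    - {"x":1,"y":0,"z":-33,"twist":0}
    - {"x":1,"y":0,"z":-38,"twist":0}
    - {"x":1,"y":0,"z":-43,"twist":0}
    - {"x":1,"y":0,"z":-48,"twist":0}
    - {"x":1,"y":0,"z":-53,"twist":0}

```text
clock: 8.3
tcp_pos: [0.5313, 0.198, 0.0915]
tool_rot: [[0.968, -0.25, 0.001], [-0.25, -0.968, 0.001], [0.001, -0.001, -1.0]]
wrist_force: [-1.1, -0.0, 7.6]
gripper_width: -0.005
```

Contact at about 7.6 N, as expected for the lever. I'll continue down.

>>> drive_tool:
  rows:
    - {"x":0,"y":0,"z":-4,"twist":0}
    - {"x":0,"y":0,"z":-8,"twist":0}
    - {"x":0,"y":0,"z":-12,"twist":0}
    - {"x":0,"y":0,"z":-16,"twist":0}
    - {"x":0,"y":0,"z":-20,"twist":0}
    - {"x":0,"y":0,"z":-24,"twist":0}
    - {"x":0,"y":0,"z":-28,"twist":0}
    - {"x":0,"y":0,"z":-32,"twist":0}
    - {"x":0,"y":0,"z":-36,"twist":0}
    - {"x":0,"y":0,"z":-40,"twist":0}
    - {"x":0,"y":0,"z":-44,"twist":0}
    - {"x":0,"y":0,"z":-47,"twist":0}
    - {"x":0,"y":0,"z":-47,"twist":0}

```text
clock: 9.38
tcp_pos: [0.5299, 0.1972, 0.0431]
tool_rot: [[0.968, -0.25, -0.002], [-0.25, -0.968, -0.001], [-0.002, 0.001, -1.0]]
wrist_force: [-0.7, -0.3, -0.8]
gripper_width: -0.004
```

Run:
```python
from h import *
snap('scene','s5.png');print(robot.observe()['wrist_force'])
im=cv2.imread('pics/s5.png')[90:290,180:420]; cv2.imwrite('pics/s5z.png',cv2.resize(im,None,fx=3,fy=3))
```

```text
[0.03035085 0.27971622 0.06943318]
```

View pics/s5z.png

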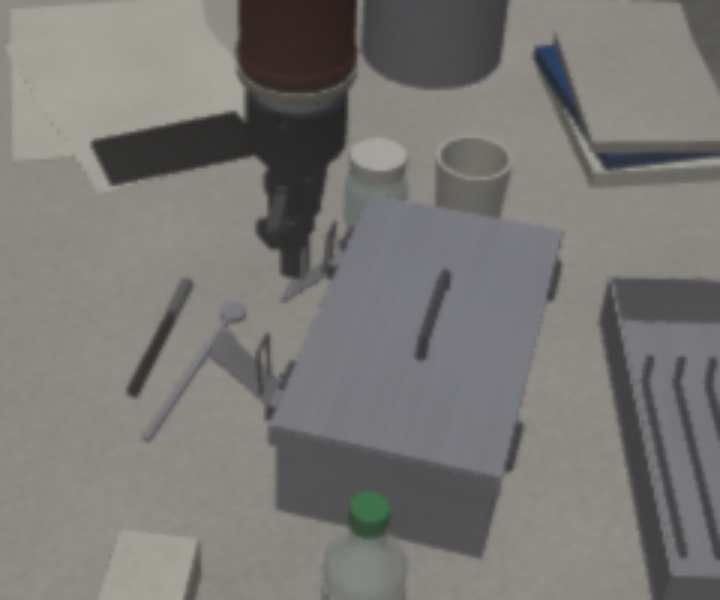

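>>> drive_tool:
  rows:
    - {"x":-8,"y":2,"z":0,"twist":0}
    - {"x":-18,"y":5,"z":0,"twist":0}
    - {"x":-30,"y":8,"z":0,"twist":0}
    - {"x":-38,"y":10,"z":10,"twist":0}
    - {"x":-40,"y":10,"z":30,"twist":0}
    - {"x":-40,"y":10,"z":55,"twist":0}
    - {"x":-40,"y":5,"z":80,"twist":0}
    - {"x":-40,"y":-10,"z":97,"twist":0}
    - {"x":-40,"y":-35,"z":100,"twist":0}
    - {"x":-40,"y":-65,"z":100,"twist":0}
    - {"x":-40,"y":-95,"z":100,"twist":0}
    - {"x":-40,"y":-125,"z":100,"twist":0}
    - {"x":-40,"y":-145,"z":100,"twist":0}
    - {"x":-40,"y":-155,"z":100,"twist":0}
    - {"x":-40,"y":-155,"z":100,"twist":0}

```text
clock: 10.68
tcp_pos: [0.4901, 0.0409, 0.1443]
tool_rot: [[0.967, -0.253, 0.0], [-0.253, -0.967, -0.001], [0.0, 0.001, -1.0]]
wrist_force: [0.7, 0.3, -0.4]
gripper_width: -0.001
```

Run:
```python
from h import *
snap('scene','s6.png');print(robot.observe()['wrist_force'])
im=cv2.imread('pics/s6.png')[90:290,180:420]; cv2.imwrite('pics/s6z.png',cv2.resize(im,None,fx=3,fy=3))
```

```text
[ 0.30553162  0.74152616 -0.24510836]
```

View pics/s6z.png

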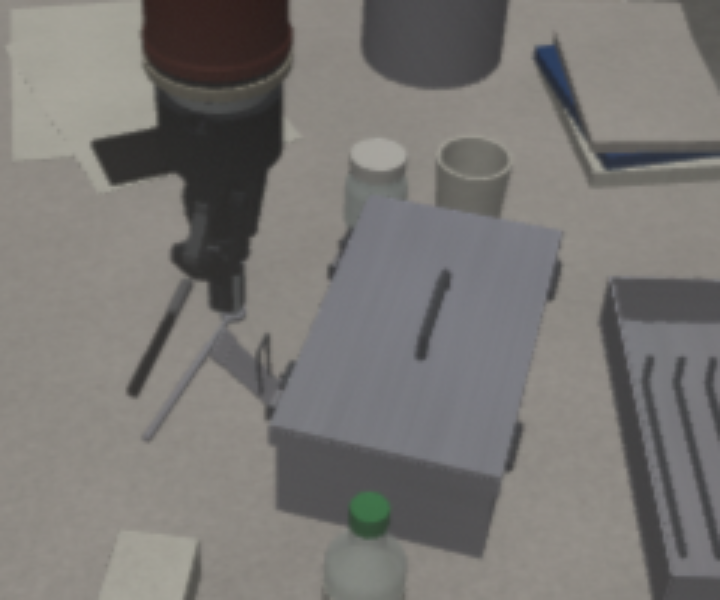

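The left lever now lies flat, hidden against the wall near (340,255), and the right one is still open. I'll press the right one the same way.

>>> drive_tool:
  rows:
    - {"x":1,"y":1,"z":-10,"twist":0}
    - {"x":1,"y":1,"z":-20,"twist":0}
    - {"x":1,"y":1,"z":-30,"twist":0}
    - {"x":1,"y":1,"z":-35,"twist":0}
    - {"x":1,"y":1,"z":-40,"twist":0}
    - {"x":1,"y":1,"z":-45,"twist":0}
    - {"x":1,"y":1,"z":-50,"twist":0}
    - {"x":1,"y":1,"z":-55,"twist":0}
    - {"x":1,"y":1,"z":-60,"twist":0}
    - {"x":1,"y":1,"z":-65,"twist":0}
    - {"x":1,"y":1,"z":-70,"twist":0}
    - {"x":1,"y":1,"z":-75,"twist":0}
    - {"x":1,"y":1,"z":-80,"twist":0}
    - {"x":1,"y":1,"z":-85,"twist":0}
    - {"x":1,"y":1,"z":-90,"twist":0}
    - {"x":1,"y":1,"z":-95,"twist":0}
    - {"x":1,"y":1,"z":-100,"twist":0}
    - {"x":1,"y":1,"z":-100,"twist":0}

```text
clock: 12.23
tcp_pos: [0.4909, 0.0438, 0.043]
tool_rot: [[0.968, -0.25, -0.002], [-0.25, -0.968, 0.0], [-0.002, 0.0, -1.0]]
wrist_force: [0.0, 0.4, -1.5]
gripper_width: 0.001
```

>>> drive_tool:
  rows:
    - {"x":-8,"y":2,"z":0,"twist":0}
    - {"x":-18,"y":5,"z":0,"twist":0}
    - {"x":-30,"y":8,"z":0,"twist":0}
    - {"x":-38,"y":10,"z":10,"twist":0}
    - {"x":-40,"y":10,"z":30,"twist":0}
    - {"x":-40,"y":8,"z":60,"twist":0}
    - {"x":-35,"y":-5,"z":95,"twist":0}
    - {"x":-30,"y":-25,"z":130,"twist":0}
    - {"x":-25,"y":-50,"z":160,"twist":0}
    - {"x":-20,"y":-80,"z":180,"twist":0}
    - {"x":-20,"y":-110,"z":190,"twist":0}
    - {"x":-20,"y":-145,"z":190,"twist":0}
    - {"x":-20,"y":-180,"z":190,"twist":0}
    - {"x":-20,"y":-210,"z":190,"twist":0}
    - {"x":-20,"y":-240,"z":190,"twist":0}
    - {"x":-20,"y":-265,"z":190,"twist":0}
    - {"x":-20,"y":-280,"z":190,"twist":0}
    - {"x":-20,"y":-290,"z":190,"twist":0}
    - {"x":-20,"y":-290,"z":190,"twist":0}

```text
clock: 13.82
tcp_pos: [0.4708, -0.2477, 0.2341]
tool_rot: [[0.968, -0.253, -0.0], [-0.253, -0.968, 0.0], [-0.0, 0.0, -1.0]]
wrist_force: [-0.5, 0.4, -0.3]
gripper_width: 0.004
```

Run:
```python
from h import *
for c in('scene','top'): snap(c,c+'7.png')
print(robot.observe()['wrist_force'])
a=cv2.resize(cv2.imread('pics/scene7.png')[90:290,180:370],None,fx=2.1,fy=2.1)
b=cv2.resize(cv2.imread('pics/top7.png')[95:275,140:340],None,fx=2,fy=2.334)
h=min(len(a),len(b)); cv2.imwrite('pics/7z.png',np.hstack([a[:h],b[:h]]))
np.set_printoptions(precision=4,suppress=True)
for n_ in ["rinse_bottle","jar","cup","carton","phone","marker","mirror"]:
    for r_ in robot.recognise(n_,'top')[:1]: print(n_,round(r_["confidence"],2),c2w('top',r_["at"]))
d=np.load('pics/top7.npy');vv,uu=np.mgrid[95:275,140:400];P=px2w('top',np.c_[uu.ravel(),vv.ravel()],d)
yaw=-.2535;x=np.array([np.cos(yaw),np.sin(yaw),0]);y=np.array([-x[1],x[0],0]);o=np.array([.6261,.0903,0])
C=np.c_[(P-o)@x,(P-o)@y,P[:,2]]*1000
m=(abs(C[:,2]-96)<5)&(abs(C[:,0])<100)&(abs(C[:,1])<150)
print("lid z",np.median(C[m][:,2]),cv2.minAreaRect(C[m][:,:2].astype(np.float32)))
for s in(1,-1):
    m=(abs(C[:,1]-80*s)<15)&(C[:,0]<-82)&(C[:,0]>-160)&(C[:,2]>12); print(s,m.sum(),C[m].min(0) if m.any() else '')
```

```text
[-0.02303617  1.51434942 -0.25552578]
rinse_bottle 0.59 [ 0.583  -0.1096  0.0886]
jar 0.87 [0.5965 0.3234 0.0756]
cup 0.62 [0.5636 0.1859 0.0706]
carton 0.84 [ 0.4445 -0.1058  0.0408]
phone 0.6 [0.4058 0.4197 0.0116]
marker 0.71 [0.4228 0.1605 0.0104]
mirror 0.39 [ 0.4468 -0.1073  0.0421]
lid z 95.66398528209841 ((2.55853271484375, 0.3384552001953125), (266.9073791503906, 162.09446716308594), 89.82202911376953)
1 48 [-86.0952  65.4379  14.0333]
-1 47 [-86.9711 -94.6809  12.4735]
```

View pics/7z.png

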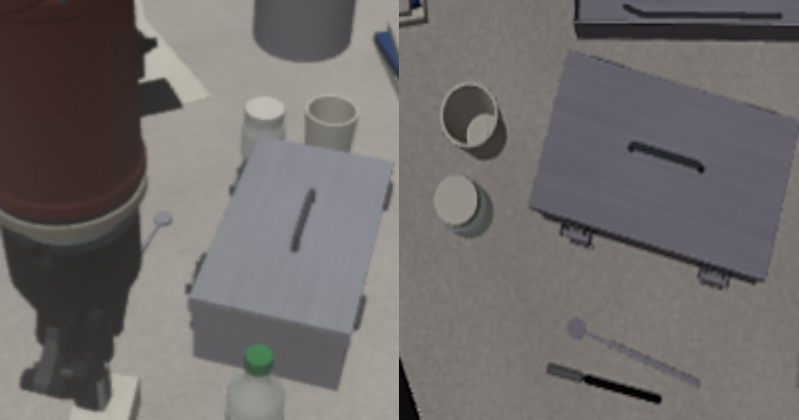

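Both levers hang flat (nothing extends past the hinges in the top view), the lid is flat at z 95.7 mm, and the bystanders are in place. The "cup" and "mirror" network hits landed on the wrong objects, but the picture shows both where they were.

```bash
python3 -c "
from bench import robot
print(robot.hand_in())"
```

```text
the job is handed in; nothing more can be done
None
```

I pushed the lid shut with the closed fingertips, pressed the left catch and then the right past the dead point, and backed away clear. The job is handed in, with the last look taken at about 14 s.

- **Lid:** it came to a firm stop at about 16 N, and the depth picture puts its top level at 95.7 mm (96 mm expected).
- **Catches:** both hang flat, with nothing beyond about 87 mm in front of the case centre. After its press the left lever still looked partly down against the fingertip. Once the finger was withdrawn, the picture showed it flat.
- **Case:** it stayed within about 1 mm of where it was between the lid closing and the last look. Its position before closing I compared only by eye in the pictures, which show no shift.
- **Bystanders:** the bottle, jar, carton, phone and marker were all found again within 4 mm.
- **Check that disagreed:** in the last look the detector put the cup on the case and the mirror on the carton. The picture shows both in their original places, so I treated these as false detections.

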